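Run a plate of flies through the low curing bridge

ROBOT

A 6-joint arm with a two-finger parallel gripper is mounted at the origin on the work surface. World frame = base frame: x ahead of the robot, y to its left, z up, the work surface at z = 0. Lengths are in m, angles in rad, forces in N, time in s.
With the tool pointing down it reaches from about 0.325 to 0.925 m from the base axis. Payload 3.1 kg.
Tool frame: the origin (TCP) lies at the very end of the fingers, on their centre line; the grasp point (between the pads) lies 19 mm behind it; z points along the fingers, y is the direction in which the jaws open and shut (so a half turn about z gives the same grasp; the last joint's range is limited). The gripper opens to 85 mm and grips with 20 to 120 N. Pads are 22 mm wide; open, the fingers measure 114 mm over their backs; the gripper's body (76 mm by 85 mm) begins 54 mm behind the grasp point. The pads swing forward as they close: fully open they stand 13 mm farther back than shut.
Start: joints at [-1.255, 0.217, 1.613, -0, 1.311, -0.112], TCP at [0.259, -0.569, 0.231] pointing down, gripper open.
Joint ranges: [-2.75, 2.75], [-0.78, 2.1], [0.31, 2.55], [-1.13, 4.27], [0.13, 2.63], [-2.58, 2.58]. Speed limits (rad/s): [2.79, 2.79, 3.14, 3.14, 3.14, 3.14].

INTERFACE

Orientations are given as [roll, pitch, yaw] about the fixed x, y, z axes, in that order (R = Rz(yaw) Ry(pitch) Rx(roll)).
In Python, from cell import env gives the robot as it stands.
- The arm moves only by the tool arm_command, never from a script. Its argument "rows" is a list of rows, each a list of 7 numbers: the opening, from -1 (shut) to 1 (fully open), then the shift along the tool's x, y, z in units of 30 mm (1.0 is 30 mm), then the turn, a rotation vector about the tool's x, y, z in units of 5 degrees (1.0 is 5 degrees). A call has 1 to 5 rows; each row shifts and turns the pose as measured when the row begins, along the tool's axes as they then stand; what a row does not reach is not made up. A row lasts 1/10 s, in which the tool goes at most 50 mm and 8.59 degrees, less where a joint would pass 70% of its speed; a pose out of reach is approached as far as the arm can. A call is refused whole if a number of a shift passes 1 or a number of a turn 1, either way. A call with a gripper value outside its range is refused whole. The fingers move at their own pace and stop on an object; "grip_force" is the grip in N (left out, the last holds). Time passes only in rows, so rows that do not move let the fingers close. It gives the time, the measured TCP pose, the force and the opening at its end, in the units of the state.
- env.get_obs(): the state, without advancing time (a new reading comes with each control period).
- env.snapshot(name): name is "side" or "top"; returns a dict with "pixels" (480x640x3 uint8, red, green, blue), "fovy" (degrees; the focal length in pixels is half the picture's height over the tangent of half this angle, whatever the lens; pixels are square), "cx", "cy" (the principal point, pixels), "dist" ([k1, k2, p1, p2, k3] as OpenCV has them; the pictures are not rectified), "rvec" (rotation vector, rad) and "tvec" (3), from world to camera coordinates, as OpenCV has them. Camera axes: x right, y down, z forward; pixel columns grow to the right and rows downward; lengths in m; the calibration is good to about 2 mm. A picture is of the moment at which its call begins. There is no depth.
- env.close_job(): hands the job in, once; it reports no verdict.
The state is a dict: "t": time; "joints": joint angles; "joint_vel": joint speeds; "joint_efforts": joint torques, N m; "tool_pos": TCP position; "orientation": TCP orientation; "force": force on the tool from outside, world axes, zero at the start; "moment": the same for the moment, N m; "gripper_width": opening from 0.0 (shut) to 1.0 (fully open).
Only numpy, scipy, OpenCV 4.12 (cv2) and the standard library are available. Lean on these libraries where they do the work, as an engineer would, in place of code of your own. Each camera call takes 0.05 s, during which the arm holds its last target.

TASK

Slide the flat plate of finished flies through the low curing tunnel: in at the flared mouth, right under the lamp, and out at the other end. Bring it on, straight and flat on the table, until its leading end has pushed the end switch's paddle roughly half-way in (the paddle has 20 mm of travel; do not bottom it), then let go with the plate standing clear of the tunnel, and leave the other things where they are.

Things in the scene. Friction and masses are not known exactly. Their poses are not given: they have to be found in the camera images.
- plate_mid (a point): Loose aluminium plate with a row of flies on a cork strip: 50 mm wide (local x), 150 mm long (local y), straight sides 16 mm high; the strip and flies along its middle (32 mm wide) reach 25 mm high. Both ends alike (corners stepped in 4 mm), either may lead. 0.2 to 0.45 kg. The point is its centre, 8 mm above its underside. It starts flat on the table to the right of the tunnel.
- tunnel (a point): Curing bridge fixed to the table: low aluminium tunnel with a black lamp head on its roof. Point: on the table, at the middle of the tunnel. Travel is along local +y. Passage 56 mm wide (local x), headroom 29 mm, 80 mm long; its floor is the table. Walls 8 mm thick, roof top at 37 mm; lamp head 52 x 46 mm amid the roof, up to 61 mm. Foot flanges 4 mm high reach x = +-58 mm for y within +-30 mm.
- inlet (a point): Inlet mouth of the tunnel, on the table, 40 mm before its middle (local -y). Same axes as the tunnel. Two flared guides, 29 mm high, reach 17 mm out from it, about 70 mm apart at their tips, so that a narrow finger can follow the tail of the plate up to the mouth.
- outlet (a point): Outlet of the tunnel, on the table, 40 mm past its middle (local +y), no guides. When the tail of the plate is at the inlet the nose stands up to 70 mm out here and can be taken by its sides. The face of the end switch's paddle stands 170 to 205 mm beyond this point on the centre line, square to it; the place differs each time and is not measured: find it by touch or sight.
- paddle (a joint): How far the end switch's upright steel paddle is pushed in, along the tunnel's local +y, in m: 0 at the start, bottomed at 0.020. Stiff (about 9 N to move), no spring: it stays where it is pushed to. Paddle 44 mm wide, 4 to 30 mm above the table. Its grey housing, 40 mm behind the face, is 56 mm wide, 36 mm high, on a foot 76 mm wide, fixed.
- spool_a: Bystander, leave alone: thread spool, 42 mm across, 42 mm tall, standing beside the tunnel on its local -x side. Origin at its underside's centre.
- spool_b: Bystander, leave alone: thread spool, 42 mm across, 42 mm tall, standing on the far side of the table. Origin at its underside's centre.
- jar: Bystander, leave alone: clear glass jar with black cap, 48 mm across, 50 mm tall, beside the tunnel on its local +x side. Origin at its underside's centre.
- cement: Bystander, leave alone: small amber bottle, 38 mm across, 62 mm tall, at the far side. Origin at its underside's centre.
- driver: Bystander, leave alone: screwdriver, 150 mm long, lying on the table near the robot's right.
- mug: Bystander, leave alone: white mug, 80 mm across, 90 mm tall, near the robot's left. Origin at its underside's centre.
Things that resemble listed ones, but are neither listed nor needed, are in the scene too. Several things look just like the part that bears plate_mid: the one meant starts nearest to the robot's base.

How it is judged:
On the way, in this order (a step that is already met when the one before it is completed fails the run):
1. the plate's nose is in the inlet, flat and in line (x of plate_mid in the frame of tunnel between -0.006 and 0.006 m and z of plate_mid in the frame of tunnel below 0.014 m and angle between the y axis of plate_mid and the y axis of tunnel, either way round below 0.12 rad and y of plate_mid in the frame of tunnel between -0.11 and -0.035 m), for 0.05 s.
2. the plate is half-way through, under the lamp (x of plate_mid in the frame of tunnel between -0.006 and 0.006 m and z of plate_mid in the frame of tunnel below 0.014 m and angle between the y axis of plate_mid and the y axis of tunnel, either way round below 0.12 rad and y of plate_mid in the frame of tunnel between -0.02 and 0.06 m), for 0.05 s.
3. the plate's nose is well out at the outlet, its tail still in the tunnel (x of plate_mid in the frame of tunnel between -0.006 and 0.006 m and z of plate_mid in the frame of tunnel below 0.014 m and angle between the y axis of plate_mid and the y axis of tunnel, either way round below 0.12 rad and y of plate_mid in the frame of tunnel between 0.07 and 0.115 m), for 0.05 s.
At the end, for the whole second after the job is handed in: The plate lies flat and at rest on the table, wholly beyond the outlet (its centre more than 115 mm past the tunnel's middle), within 15 mm of the tunnel's centre line and 0.15 rad of its direction, and the paddle has been pushed in by 4 to 17 mm (y of plate_mid in the frame of tunnel above 0.115 m and x of plate_mid in the frame of tunnel between -0.015 and 0.015 m and angle between the y axis of plate_mid and the y axis of tunnel, either way round below 0.15 rad and angle between plate_mid's own z axis and vertical below 0.05 rad and z of plate_mid in the frame of tunnel below 0.014 m and value of joint paddle between 0.004 and 0.017 m and linear speed of plate below 0.01 m/s); the robot touches nothing.
It fails at once if a bystander is moved by more than 25 mm (distance of any of spool_a, spool_b, jar, cement, driver, mug from where it was at the start of the episode above 0.025 m).
It also fails if it takes over 64 s, if anything falls off the work surface, if the arm or the gripper's body presses on something with over 40 N, if the wrist force passes 120 N, or if a joint passes its speed limit or range.

## Working session

There is one attempt and no reset: what is moved stays moved. The work goes in short steps, Python scripts to look and compute and a tool call to move; the robot and the scene stay as the last step left them, time stands still between calls to the robot, and variables do not carry over. Pictures are saved under pics/ and viewed, and the job is handed in when it is done.

Besides the shell and the picture viewer there is one more tool, called after "Request:" as a command line: name --pt "numbers of a row" for each row, then --argument value for the rest. arm_command: Moves the arm, as the interface text tells. Its arguments: {"type":"object","properties":{"rows":{"type":"array","items":{"type":"array","items":{"type":"number"}}},"grip_force":{"type":"number"}},"required":["rows"]}

```bash
ls; mkdir -p pics
cat > h.py <<'E'
import numpy as np, cv2, json
from cell import env
def snap(n,f):
    s=env.snapshot(n); cv2.imwrite('pics/'+f+'.png',cv2.cvtColor(s['pixels'],cv2.COLOR_RGB2BGR))
    import pickle; pickle.dump(s,open('pics/'+f+'.pkl','wb')); return s
def load(f):
    import pickle; return pickle.load(open('pics/'+f+'.pkl','rb'))
def K(s):
    f=240/np.tan(np.radians(s['fovy'])/2); return np.array([[f,0,s['cx']],[0,f,s['cy']],[0,0,1.]])
def p2w(s,pts,z):
    u=cv2.undistortPoints(np.array(pts,float).reshape(-1,1,2),K(s),np.array(s['dist'],float)).reshape(-1,2)
    R=cv2.Rodrigues(np.array(s['rvec'],float))[0]; t=np.array(s['tvec'],float).ravel()
    c=-R.T@t; d=np.c_[u,np.ones(len(u))]@R; z=np.broadcast_to(z,len(u))
    return c+d*((z-c[2])/d[:,2])[:,None]
def w2p(s,P):
    return cv2.projectPoints(np.array(P,float).reshape(-1,1,3),np.array(s['rvec'],float),np.array(s['tvec'],float),K(s),np.array(s['dist'],float))[0].reshape(-1,2)
def crop(f,x0,y0,x1,y1,k,o):
    im=cv2.imread('pics/'+f+'.png')[y0:y1,x0:x1]; cv2.imwrite('pics/'+o+'.png',cv2.resize(im,None,fx=k,fy=k,interpolation=cv2.INTER_CUBIC))
E
python3 -c "
from h import *
for n in ('top','side'):
    s=snap(n,n+'0'); R=cv2.Rodrigues(np.array(s['rvec']))[0]; print(n,-R.T@np.array(s['tvec']).ravel(),s['fovy'])
print(env.get_obs())"
```

```text
pics
top [ 0.38152144 -0.00794716  1.22466343] 52.476174867194295
side [ 0.23571732 -1.13978592  0.67104192] 42.84435219400892
{'t': 0.1, 'joints': array([-1.25519462e+00,  2.17718052e-01,  1.61477442e+00,  2.98067966e-06,
        1.31131933e+00, -1.12232630e-01]), 'joint_vel': array([ 0.00036915, -0.00231792, -0.00440586,  0.0014754 , -0.00090843,
       -0.00087131]), 'joint_efforts': array([-1.12765334e-03, -3.98079693e+01, -3.04970098e+01, -1.49090906e-04,
        4.34241738e-03, -2.94072947e-06]), 'tool_pos': array([ 0.25908484, -0.56795821,  0.23007407]), 'orientation': array([-3.13938779e+00, -2.51398812e-04,  4.27833292e-01]), 'force': array([-0.09244288,  0.06491965, -0.65487643]), 'moment': array([ 0.01327319,  0.01864541, -0.00402288]), 'gripper_width': 1.00024067521615}
```

View pics/top0.png

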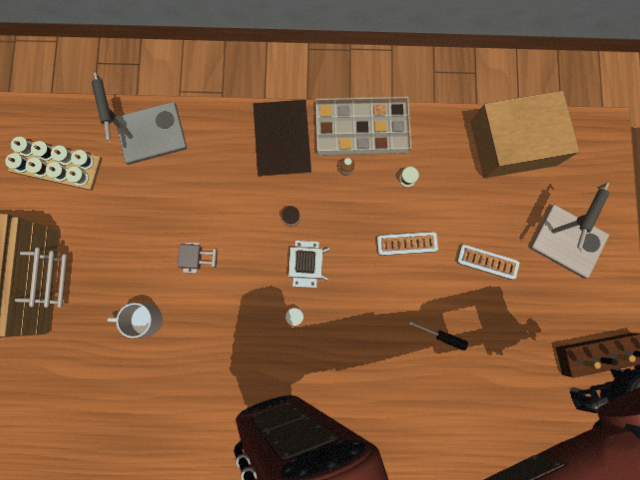

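View pics/side0.png

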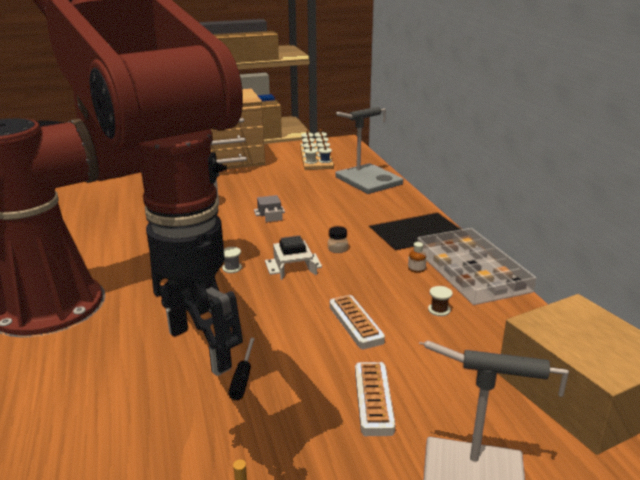

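The top picture shows the tunnel at about (306,263), with the mouth to the right. The switch is at (195,257), and there are two candidate plates at (408,244) and (488,262). I'll enlarge it.

```bash
python3 -c "
from h import *
crop('top0',270,220,350,300,8,'c_t'); crop('top0',165,230,235,285,10,'c_s'); crop('top0',370,220,530,290,5,'c_p')
s=load('top0')
print(p2w(s,[(306,263),(408,244),(488,262),(195,257),(291,216),(295,317)],[0.06,.02,.02,.03,.05,.04]).round(3))
"
```

```text
[[ 0.502  0.009  0.06 ]
 [ 0.56  -0.245  0.02 ]
 [ 0.519 -0.445  0.02 ]
 [ 0.514  0.283  0.03 ]
 [ 0.618  0.049  0.05 ]
 [ 0.373  0.033  0.04 ]]
```

View pics/c_t.png

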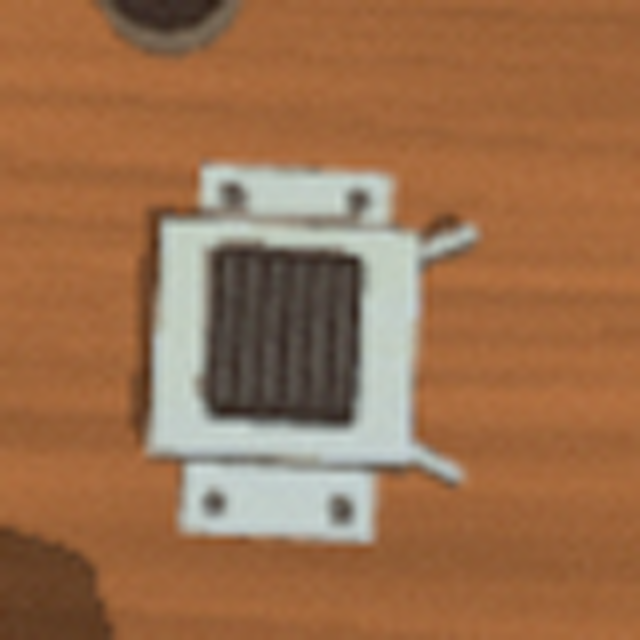

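View pics/c_s.png

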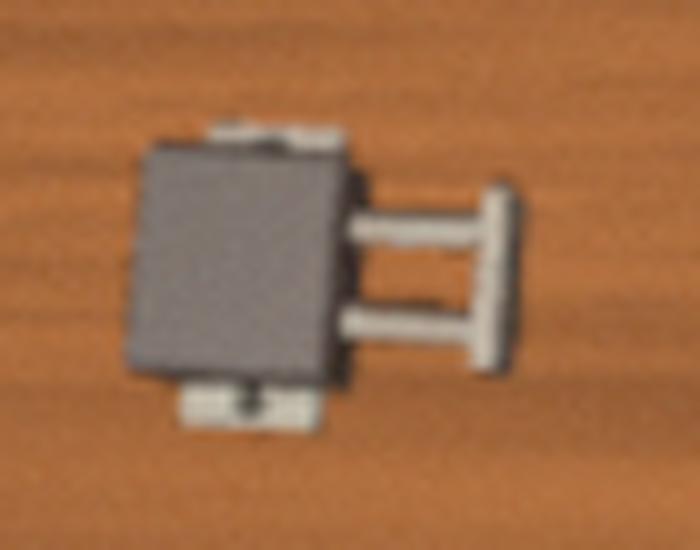

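View pics/c_p.png

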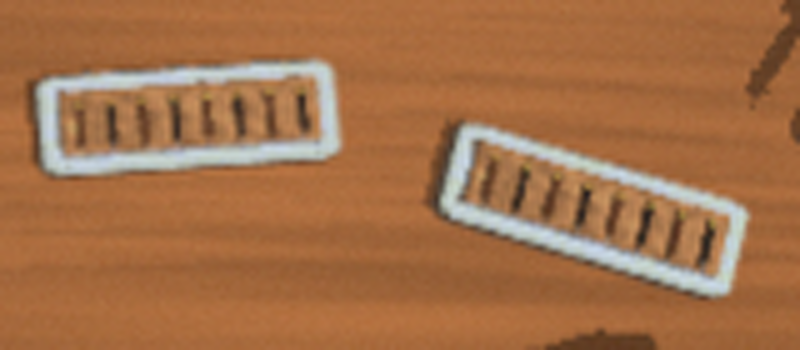

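The listed plate is the one at pixel (408,244), roughly (0.56, -0.245). Its reach of 0.61 m is less than the other plate's 0.68 m. Next I'll fit the poses, starting with side-view crops.

```bash
python3 -c "
from h import *
crop('side0',260,230,325,280,10,'d_t'); crop('side0',325,290,390,350,10,'d_p'); crop('side0',245,190,295,225,12,'d_s')
"
```

```text
(no output)
```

View pics/d_t.png

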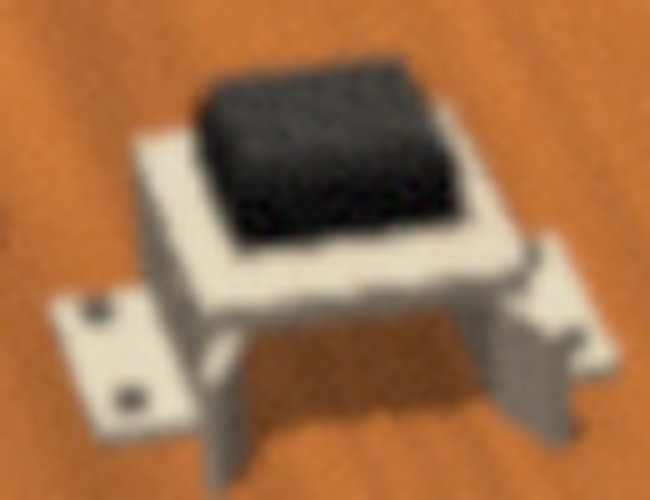

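View pics/d_p.png

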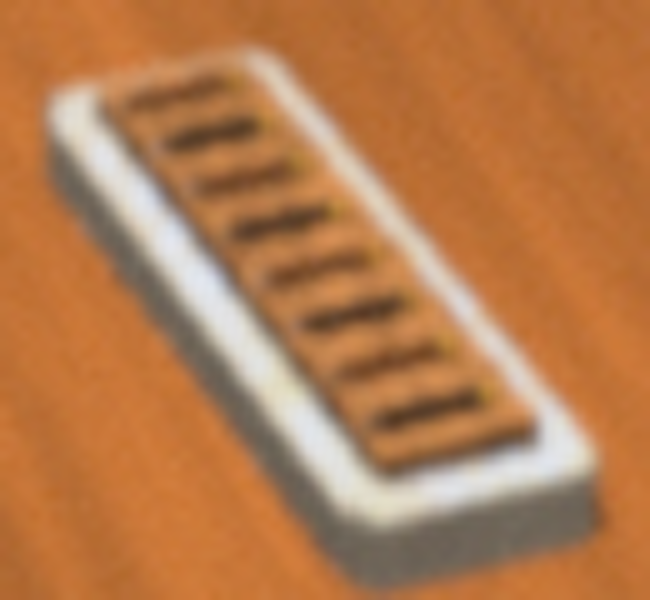

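View pics/d_s.png

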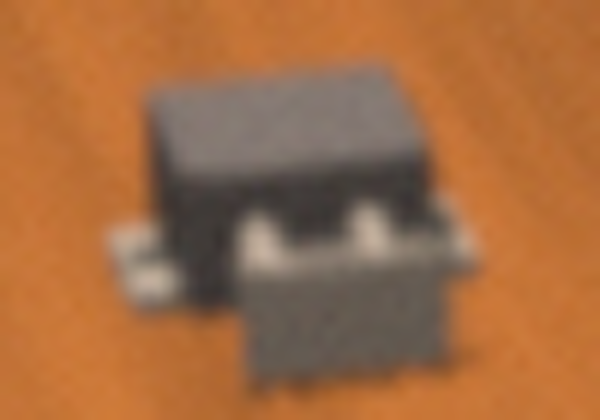

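```bash
cat > fit.py <<'E'
from h import *
from scipy.optimize import least_squares
T=load('top0');S=load('side0')
def un(c,k,x0,y0): c=np.array(c,float); return (c+.5)/k-.5+[x0,y0]
def tw(p,L):
    L=np.array(L,float);c,s=np.cos(p[2]),np.sin(p[2]); return np.c_[p[0]+c*L[:,0]-s*L[:,1],p[1]+s*L[:,0]+c*L[:,1],L[:,2]]
def fit(data,p0,name):
    f=lambda p:np.concatenate([(w2p(s,tw(p,L))-px).ravel() for s,L,px in data])
    r=least_squares(f,p0,loss='soft_l1'); print(name,r.x.round(4),'rms px',np.sqrt(np.mean(f(r.x)**2)).round(2)); return r.x
roof=[(.036,.04,.037),(.036,-.04,.037),(-.036,-.04,.037),(-.036,.04,.037)]
fl=[(.058,.03,.004),(.058,-.03,.004),(-.058,-.03,.004),(-.058,.03,.004)]
lamp=[(.026,.023,.061),(.026,-.023,.061),(-.026,-.023,.061),(-.026,.023,.061)]
tt=(T,roof+fl+lamp,un([(163,218),(420,233),(413,465),(150,457),(200,163),(395,175),(375,543),(180,532),(210,244),(362,248),(357,424),(205,418)],8,270,220))
ts=(S,[roof[i] for i in(3,1,2)]+[fl[i] for i in (3,2,0,1)],un([(133,138),(527,262),(205,318),(48,300),(98,440),(555,232),(622,368)],10,260,230))
fit([tt],[.5,0,0],'tun top'); fit([ts],[.5,0,0],'tun side'); t=fit([tt,ts],[.5,0,0],'tun both')
for s,L,px in (tt,ts): print((w2p(s,tw(t,L))-px).round(1).tolist())
P=[(.025,.071,.016),(.025,-.071,.016),(-.025,-.071,.016),(-.025,.071,.016)]
e=[(.021,.075,.016),(.021,-.075,.016),(-.021,-.075,.016),(-.021,.075,.016)]
C=[(.025,.075,.016),(.025,-.075,.016),(-.025,-.075,.016),(-.025,.075,.016)]
pt=(T,C,un([(36,80),(331,60),(341,156),(46,177)],5,370,220))
ps=(S,C,un([(45,95),(265,42),(605,470),(350,530)],10,325,290)) 
ps=(S,[C[i] for i in (3,0,1,2)],ps[2])
fit([pt],[.56,-.245,0],'pl top'); fit([ps],[.56,-.245,0],'pl side'); fit([pt,ps],[.56,-.245,0],'pl both')
# paddle
w=p2w(T,un([(517,188),(503,372)],10,165,230),.03); ws=p2w(S,un([(245,268),(445,250)],12,245,190),.03)
c,s=np.cos(t[2]),np.sin(t[2])
for a in (w,ws): d=a[:,:2]-t[:2]; print('pad local',np.c_[c*d[:,0]+s*d[:,1],-s*d[:,0]+c*d[:,1]].round(4))
E
python3 fit.py
```

```text
tun top [ 0.5063  0.0111 -0.0234] rms px 0.26
tun side [ 0.5107  0.0081 -0.0343] rms px 0.4
tun both [ 0.5078  0.0105 -0.0219] rms px 0.84
[[0.0, -0.4], [0.4, -0.8], [0.0, -0.6], [0.1, -1.1], [0.4, -0.1], [-0.4, -0.6], [0.2, -0.8], [0.6, -0.5], [0.5, -0.6], [0.6, -0.3], [0.3, -0.7], [0.1, -0.8]]
[[-1.8, 0.1], [-1.0, -0.0], [-1.6, -1.1], [-1.4, 0.2], [-1.3, -0.7], [-2.0, 0.1], [-1.7, -0.9]]
pl top [ 0.5623 -0.2439  0.093 ] rms px 0.16
pl side [ 0.567  -0.246   0.0714] rms px 0.39
pl both [ 0.5655 -0.2451  0.0813] rms px 0.9
pad local [[ 0.0241  0.2219]
 [-0.0216  0.222 ]]
pad local [[-0.0148  0.2248]
 [ 0.0273  0.2219]]
```

```bash
cat >> h.py <<'E'
from scipy.spatial.transform import Rotation as Ro
def to(x,y,z,yaw):
    o=env.get_obs(); R=Ro.from_euler('xyz',o['orientation']); G=Ro.from_euler('xyz',[np.pi,0,yaw])
    d=R.inv().apply(np.array([x,y,z])-o['tool_pos'])/.03; r=(R.inv()*G).as_rotvec()/np.radians(5)
    print('t',round(o['t'],2),'pos',o['tool_pos'].round(4),'rpy',o['orientation'].round(3),'F',o['force'].round(1),'w',round(o['gripper_width'],3)); print('units shift',d.round(2),'turn',r.round(2))
E
echo
```

Request:
arm_command --pt "1 0.95 -0.27 0 0 0 -1" --pt "1 0.95 -0.19 0 0 0 -1" --pt "1 0.95 -0.1 0 0 0 -1" --pt "1 0.95 0 0 0 0 -1" --pt "1 0.95 0.07 0 0 0 -1"

```text
t: 0.6
tool_pos: [0.3679, -0.472, 0.2262]
orientation: [-3.134, -0.002, 0.874]
force: [1.6, 0.0, -0.3]
gripper_width: 1.003
```

```bash
python3 -c "
from h import *
to(.5697,-.306,.1,1.656)"
```

```text
t 0.6 pos [ 0.3679 -0.472   0.2262] rpy [-3.134e+00 -2.000e-03  8.740e-01] F [ 1.6  0.  -0.3] w 1.003
units shift [8.55 1.63 4.21] turn [-0.07 -0.06 -8.97]
```

Request:
arm_command --pt "1 0.96 0.18 0.2 0 0 -1" --pt "1 0.94 0.27 0.2 0 0 -1" --pt "1 0.92 0.35 0.2 0 0 -1" --pt "1 0.88 0.43 0.2 0 0 -1" --pt "1 0.84 0.5 0.2 0 0 -1"

```text
t: 1.1
tool_pos: [0.4842, -0.373, 0.1936]
orientation: [-3.134, -0.007, 1.328]
force: [0.2, -0.1, -0.8]
gripper_width: 0.998
```

```bash
python3 -c "
from h import *
to(.5697,-.306,.1,1.656)"
```

```text
t 1.1 pos [ 0.4842 -0.373   0.1936] rpy [-3.134 -0.007  1.328] F [ 0.2 -0.1 -0.8] w 0.998
units shift [2.83 2.26 3.12] turn [-0.08 -0.09 -3.76]
```

Request:
arm_command --pt "1 0.7 0.5 0.7 0 0 -0.9" --pt "1 0.7 0.6 0.7 0 0 -0.9" --pt "1 0.6 0.6 0.7 0 0 -0.9" --pt "1 0.5 0.6 0.7 0 0 -0.9" --pt "1 0.1 0.2 0 0 0 -0.2"

```text
t: 1.6
tool_pos: [0.5705, -0.2957, 0.1037]
orientation: [-3.133, -0.012, 1.678]
force: [-0.5, 0.1, 0.2]
gripper_width: 0.998
```

```bash
python3 -c "
from h import *
to(.5697,-.306,.003,1.656)"
```

```text
t 1.6 pos [ 0.5705 -0.2957  0.1037] rpy [-3.133 -0.012  1.678] F [-0.5  0.1  0.2] w 0.998
units shift [-0.38 -0.03  3.35] turn [-0.1  -0.14  0.25]
```

Request:
arm_command --pt "1 -0.35 0 0.6 -0.1 -0.14 0.25" --pt "1 0 0 0.7 0 0 0" --pt "1 0 0 0.7 0 0 0" --pt "1 0 0 0.6 0 0 0" --pt "1 0 0 0 0 0 0"

```text
t: 2.1
tool_pos: [0.5728, -0.3083, 0.0258]
orientation: [3.14, 0.004, 1.654]
force: [0.2, 1.1, -1.0]
gripper_width: 0.997
```

```bash
python3 -c "
from h import *
to(.5697,-.306,.003,1.656); snap('top','top1');crop('top1',370,200,490,290,6,'e1')"
```

```text
t 2.1 pos [ 0.5728 -0.3083  0.0258] rpy [3.14  0.004 1.654] F [ 0.2  1.1 -1. ] w 0.997
units shift [ 0.09 -0.1   0.76] turn [ 0.01  0.05 -0.03]
```

View pics/e1.png

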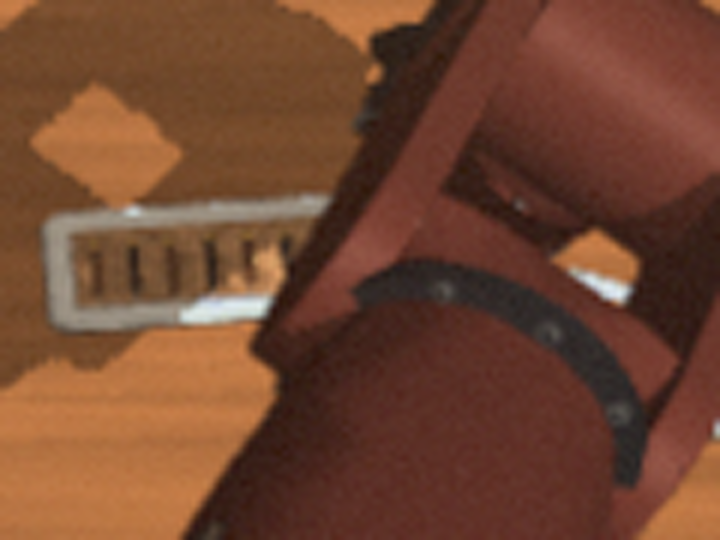

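The arm hides the tail, and the plate's nose, at about (378,245) in the full picture, hasn't moved. I'll go down and grip.

Request:
arm_command --pt "1 0.08 -0.08 0.45 0 0.05 0" --pt "1 0 0 0.35 0 0 0" --pt "0.5 0 0 0 0 0 0" --pt "0.2 0 0 0 0 0 0" --pt "0 0 0 0 0 0 0" --grip_force 40

```text
t: 2.65
tool_pos: [0.5731, -0.3092, 0.0058]
orientation: [3.135, 0.005, 1.653]
force: [-1.2, -1.1, -2.7]
gripper_width: 0.567
```

Request:
arm_command --pt "-0.5 0 0 0 0 0 0" --pt "-0.5 0 0 0 0 0 0" --pt "-0.5 0 0 0 0 0 0" --pt "-0.5 0 0 0 0 0 0"

```text
t: 3.05
tool_pos: [0.5732, -0.3092, 0.0058]
orientation: [3.134, 0.006, 1.654]
force: [1.0, -0.2, -1.9]
gripper_width: 0.57
```

```bash
python3 -c "
from h import *
to(.5697,-.306,.003,1.656); snap('top','top2');snap('side','side2');crop('top2',370,200,490,290,6,'e2');crop('side2',320,270,420,350,8,'e3')"
```

```text
t 3.05 pos [ 0.5732 -0.3092  0.0058] rpy [3.134 0.006 1.654] F [ 1.  -0.2 -1.9] w 0.57
units shift [ 0.12 -0.11  0.09] turn [ 0.09  0.07 -0.03]
```

View pics/e2.png

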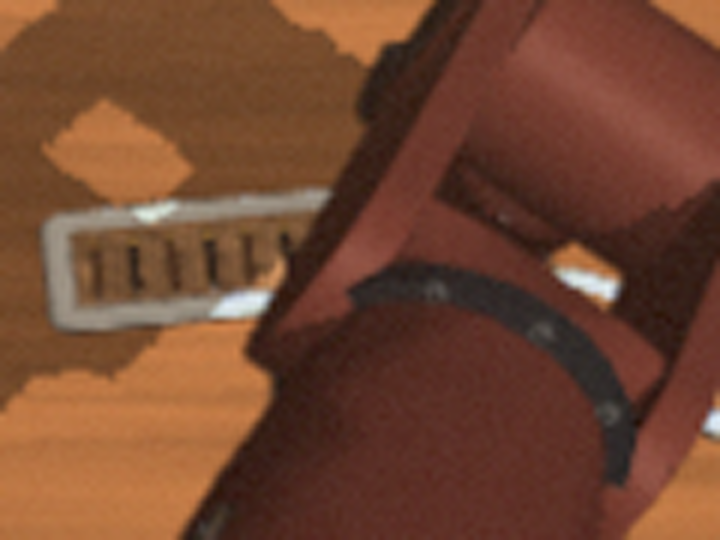

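View pics/e3.png

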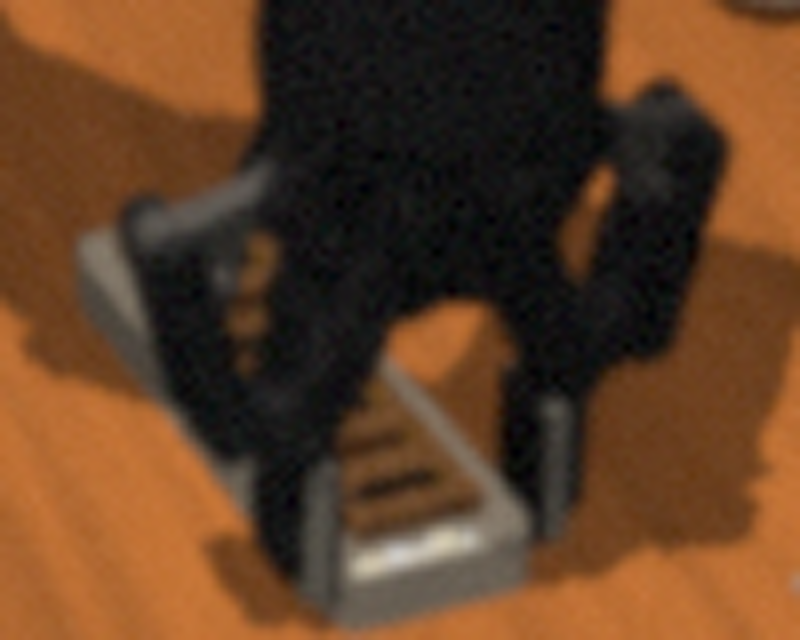

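```bash
python3 -c "
from h import *
T=load('top2');S=load('side2')
a=(np.array([(44,214),(52,330)])+.5)/6-.5+[370,200]
w=p2w(T,a,.016);print(w.round(4));
tool=np.array([.5732,-.3092]);yaw=1.654
d=np.array([np.cos(yaw),np.sin(yaw)]);n=np.array([np.sin(yaw),-np.cos(yaw)])
print('top nose mid: along,lat',(w.mean(0)[:2]-tool)@d,(w.mean(0)[:2]-tool)@n)
b=(np.array([(338,580),(528,535)])+.5)/8-.5+[320,270]
w=p2w(S,b,.016);print(w.round(4),(w[:,:2]-tool)@d,(w[:,:2]-tool)@n)
b=(np.array([(78,240)])+.5)/8-.5+[320,270]
w=p2w(S,b,.016);print('nose left',w.round(4),(w[:,:2]-tool)@d,(w[:,:2]-tool)@n)
crop('side2',330,320,400,350,11,'e4')
"
```

```text
[[ 0.5809 -0.1672  0.016 ]
 [ 0.5319 -0.1707  0.016 ]]
top nose mid: along,lat 0.14114603097293146 -0.0051131469304951625
[[ 0.5517 -0.3228  0.016 ]
 [ 0.5978 -0.3196  0.016 ]] [-0.01174682 -0.01236572] [-0.02251876  0.02369058]
nose left [[ 0.5381 -0.1753  0.016 ]] [0.13640059] [-0.02389461]
```

View pics/e4.png

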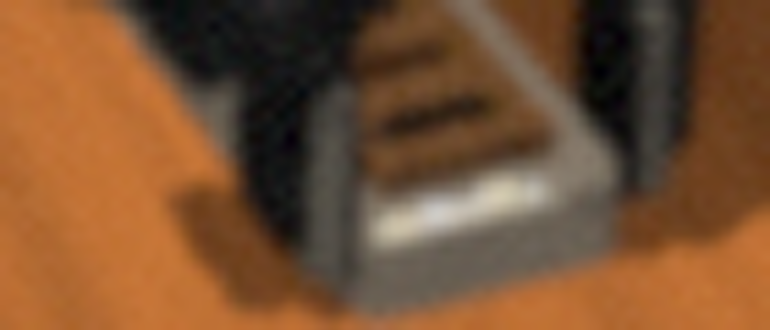

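Side view: the plate is gripped and centred in the jaws, with the tail about 12 mm behind the tool. The top camera reads about 5 mm low in x and 3 mm high in y compared with the tool. Corrected, both views put the tunnel at about (0.511, 0.008) with yaw -0.025. Next I'll line up in front of the mouth.

```bash
cat >> h.py <<'E'
TX,TY,TP=.511,.008,-.025
def tun(l,z=.0055,lat=0): # target: tool at tunnel-local y=l
    c,s=np.cos(TP),np.sin(TP); to(TX+c*lat-s*l,TY+s*lat+c*l,z,np.pi/2+TP)
    p=env.get_obs()['tool_pos']; d=p[:2]-[TX,TY]; print('tool local',(c*d[0]+s*d[1]).round(4),(-s*d[0]+c*d[1]).round(4))
E
python3 -c "
from h import *
tun(-.208)"
```

```text
t 3.15 pos [ 0.5732 -0.3092  0.0058] rpy [3.134 0.006 1.654] F [ 0.4 -0.9 -1.9] w 0.565
units shift [ 3.82 -1.94 -0.03] turn [0.09 0.06 1.24]
tool local 0.0701 -0.3156
```

Request:
arm_command --pt "-0.5 0.6 -0.4 0 0.05 0 0.2" --pt "-0.5 0.7 -0.4 0 0 0 0.2" --pt "-0.5 0.7 -0.4 0 0 0 0.2" --pt "-0.5 0.7 -0.4 0 0 0 0.2" --pt "-0.5 0.6 -0.4 0 0 0 0.2" --grip_force 60

```text
t: 3.65
tool_pos: [0.5122, -0.2161, 0.0069]
orientation: [3.127, 0.013, 1.558]
force: [1.0, -1.1, -1.0]
gripper_width: 0.554
```

```bash
python3 -c "
from h import *
tun(-.208)"
```

```text
t 3.65 pos [ 0.5122 -0.2161  0.0069] rpy [3.127 0.013 1.558] F [ 1.  -1.1 -1. ] w 0.554
units shift [ 0.54 -0.22  0.04] turn [0.17 0.15 0.15]
tool local 0.0068 -0.224
```

Request:
arm_command --pt "-0.5 0.25 -0.12 0.02 0.1 0.1 0.1" --pt "-0.5 0.25 -0.1 0.02 0.1 0.05 0.06" --pt "-0.5 0 0 0 0 0 0"

```text
t: 3.95
tool_pos: [0.5053, -0.1994, 0.0061]
orientation: [-3.139, -0.0, 1.545]
force: [-0.2, 0.6, -2.6]
gripper_width: 0.561
```

```bash
python3 -c "
from h import *
tun(-.208); snap('top','top3');snap('side','side3');crop('top3',270,200,430,300,5,'f1');crop('side3',250,220,370,310,6,'f2')"
```

```text
t 3.95 pos [ 0.5053 -0.1994  0.0061] rpy [-3.139 -0.     1.545] F [-0.2  0.6 -2.6] w 0.561
units shift [-0.02  0.02  0.02] turn [-0.03 -0.   -0.01]
tool local -0.0005 -0.2075
```

View pics/f1.png

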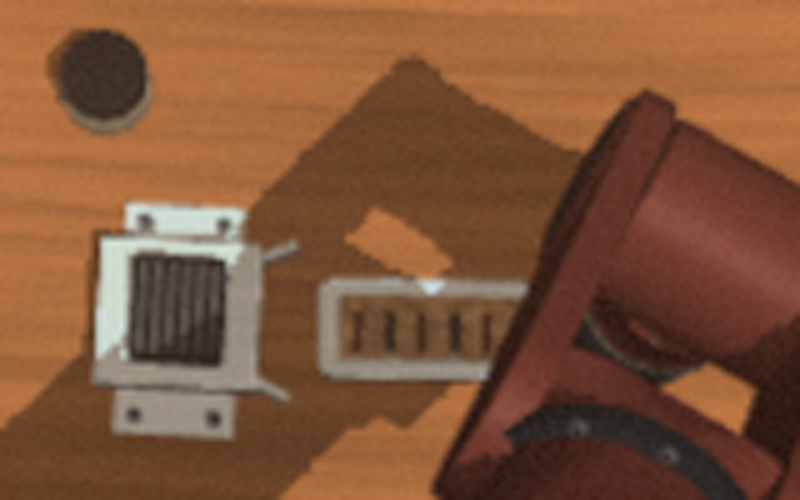

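View pics/f2.png

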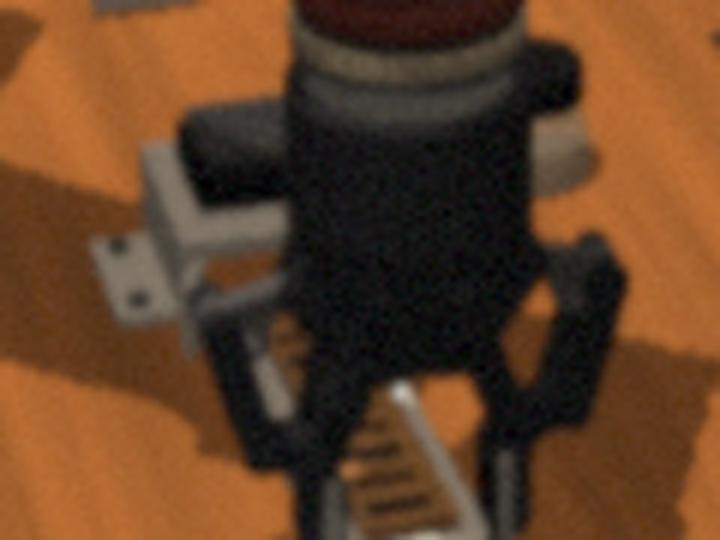

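```bash
python3 -c "
from h import *
T=load('top3')
a=(np.array([(318,280),(319,379),(520,283),(340,280),(340,380),(480,382)])+.5)/5-.5+[270,200]
w=p2w(T,a,.016)[:,:2]-[.5063,.0111]
c,s=np.cos(-.0234),np.sin(-.0234)
print(np.c_[c*w[:,0]+s*w[:,1],-s*w[:,0]+c*w[:,1]].round(4))
crop('top3',325,245,385,285,12,'f3')
"
```

```text
[[ 0.0221 -0.0685]
 [-0.0274 -0.071 ]
 [ 0.0252 -0.1696]
 [ 0.0226 -0.0795]
 [-0.0274 -0.0815]
 [-0.0252 -0.1511]]
```

View pics/f3.png

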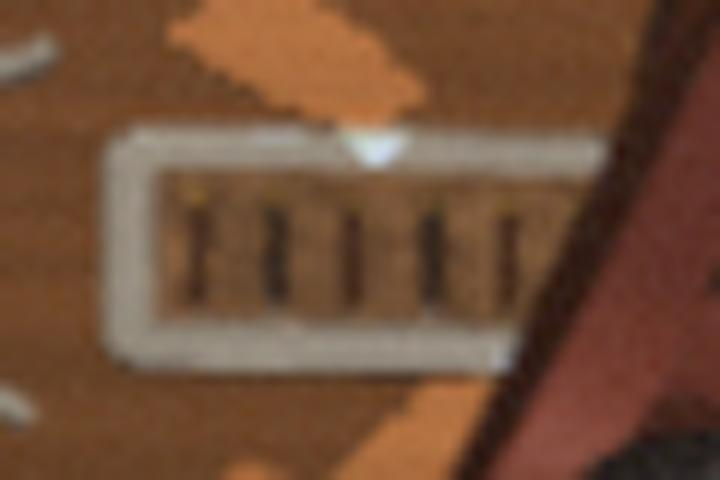

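Request:
arm_command --pt "-0.5 0 -0.04 0 0 0 0.33" --pt "-0.5 0 0 0 0 0 0"

```text
t: 4.25
tool_pos: [0.5045, -0.2, 0.0059]
orientation: [-3.138, -0.001, 1.513]
force: [-0.9, 1.4, 0.2]
gripper_width: 0.559
```

```bash
python3 -c "
from h import *
tun(-.208); snap('top','top4');crop('top4',325,245,385,285,12,'f3')"
```

```text
t 4.25 pos [ 0.5045 -0.2     0.0059] rpy [-3.138e+00 -1.000e-03  1.513e+00] F [-0.9  1.4  0.2] w 0.559
units shift [0.01 0.04 0.01] turn [-0.04 -0.01 -0.37]
tool local -0.0013 -0.2081
```

View pics/f3.png

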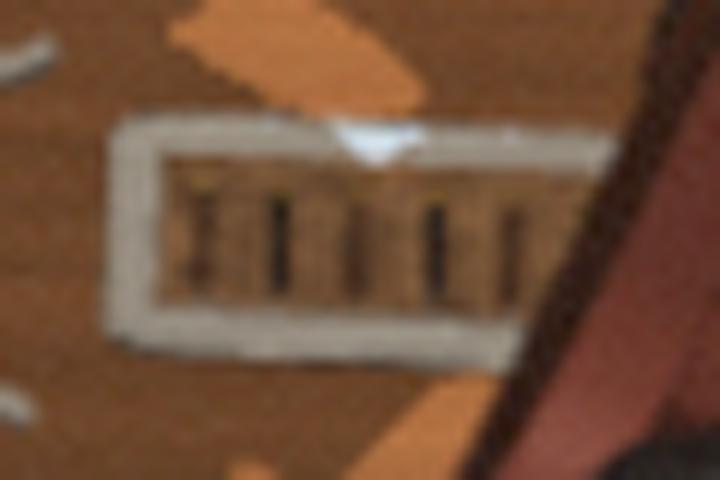

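```bash
python3 -c "
from h import *
T=load('top4')
a=(np.array([(112,117),(108,345),(600,135),(150,117),(150,345),(500,366)])+.5)/12-.5+[325,245]
w=p2w(T,a,.016)[:,:2]-[.5063,.0111]
c,s=np.cos(-.0234),np.sin(-.0234)
print(np.c_[c*w[:,0]+s*w[:,1],-s*w[:,0]+c*w[:,1]].round(4))
# guide tips
a=(np.array([(55,42),(37,405)])+.5)/12-.5+[325,245]
w=p2w(T,a,.029)[:,:2]-[.5063,.0111]
print(np.c_[c*w[:,0]+s*w[:,1],-s*w[:,0]+c*w[:,1]].round(4))
"
```

```text
[[ 0.0255 -0.0701]
 [-0.0221 -0.0711]
 [ 0.0264 -0.172 ]
 [ 0.0259 -0.078 ]
 [-0.0217 -0.0798]
 [-0.0228 -0.1526]]
[[ 0.0389 -0.0572]
 [-0.0362 -0.0566]]
```

The nose is within about 1 mm of the middle of the guides and in line with them. I'll slide it in.

Request:
arm_command --pt "-0.5 0.4 -0.013 0 0 0 0" --pt "-0.5 0.4 -0.013 0 0 0 0" --pt "-0.5 0.4 -0.013 0 0 0 0" --pt "-0.5 0.3 -0.01 0 0 0 0" --pt "-0.5 0 0 0 0 0 0"

```text
t: 4.8
tool_pos: [0.5063, -0.154, 0.006]
orientation: [-3.14, 0.004, 1.515]
force: [0.1, 0.9, -2.3]
gripper_width: 0.561
```

```bash
python3 -c "
from h import *
tun(-.075); snap('top','top5');crop('top5',280,230,380,300,7,'f3')"
```

```text
t 4.8 pos [ 0.5063 -0.154   0.006 ] rpy [-3.14   0.004  1.515] F [ 0.1  0.9 -2.3] w 0.561
units shift [ 2.9  -0.07  0.01] turn [-0.02  0.04 -0.36]
tool local -0.0007 -0.1621
```

View pics/f3.png

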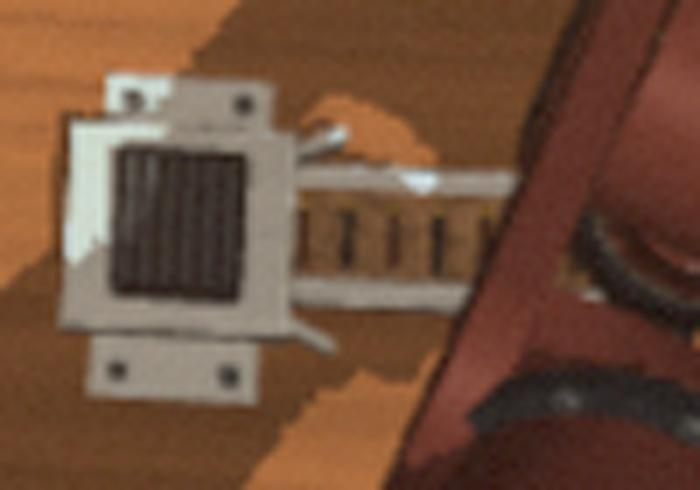

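The nose is in the mouth, centred, with no sideways force. I'll continue.

Request:
arm_command --pt "-0.5 0.4 -0.013 0 0 0 0" --pt "-0.5 0.4 -0.013 0 0 0 0" --pt "-0.5 0.4 -0.013 0 0 0 0" --pt "-0.5 0.4 -0.013 0 0 0 0" --pt "-0.5 0 0 0 0 0 0"

```text
t: 5.35
tool_pos: [0.5078, -0.1018, 0.006]
orientation: [-3.141, 0.004, 1.515]
force: [0.5, -0.4, -1.7]
gripper_width: 0.559
```

```bash
python3 -c "
from h import *
tun(-.075)"
```

```text
t 5.35 pos [ 0.5078 -0.1018  0.006 ] rpy [-3.141  0.004  1.515] F [ 0.5 -0.4 -1.7] w 0.559
units shift [ 1.16 -0.02  0.01] turn [-0.01  0.05 -0.36]
tool local -0.0005 -0.1098
```

Request:
arm_command --pt "-0.5 0.4 -0.013 0 0 0 0" --pt "-0.5 0.4 -0.013 0 0 0 0" --pt "-0.5 0.2 -0.006 0 0 0 0" --pt "-0.5 0 0 0 0 0 0"

```text
t: 5.75
tool_pos: [0.5087, -0.0688, 0.006]
orientation: [-3.141, 0.004, 1.515]
force: [0.7, -2.4, -1.6]
gripper_width: 0.56
```

```bash
python3 -c "
from h import *
tun(-.079);snap('side','side6');snap('top','top6');crop('side6',240,220,340,310,7,'f2');crop('top6',260,230,360,300,7,'f3')"
```

```text
t 5.75 pos [ 0.5087 -0.0688  0.006 ] rpy [-3.141  0.004  1.515] F [ 0.7 -2.4 -1.6] w 0.56
units shift [-0.07  0.01  0.02] turn [-0.01  0.05 -0.35]
tool local -0.0004 -0.0768
```

View pics/f2.png

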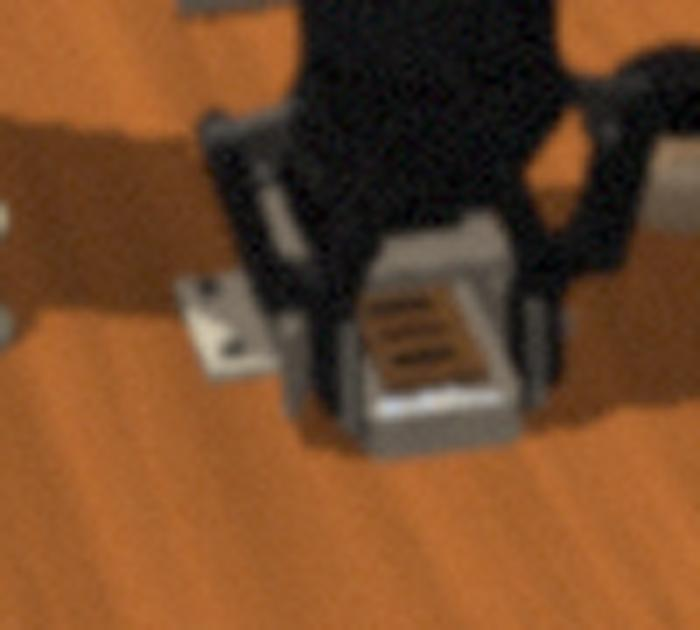

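View pics/f3.png

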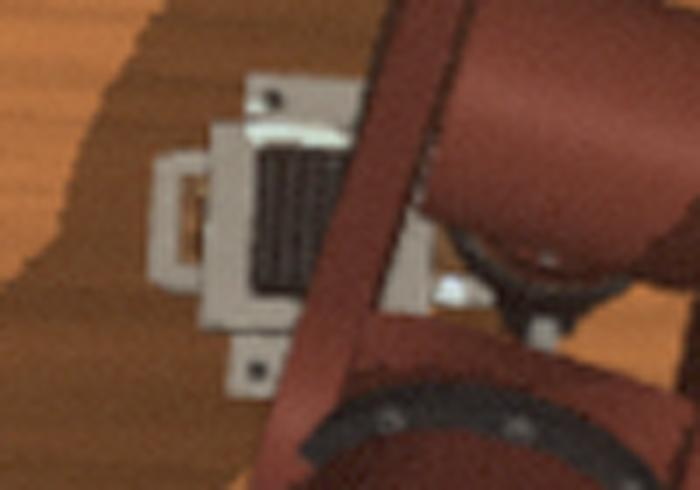

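The plate is straight in the tunnel with its nose about 20 mm out at the outlet (top crop at (155,220)). The tail at the jaws is clear of the guides. I'll release, rise and go behind the tail.

Request:
arm_command --pt "0.5 0 0 0 0 0 0" --pt "0.5 0 0 0 0 0 0" --pt "0.5 0 0 -0.7 0 0 0" --pt "0.5 0 0 -0.8 0 0 0" --pt "0.5 -0.5 0 -0.5 0 0 -0.2"

```text
t: 6.35
tool_pos: [0.5057, -0.0836, 0.0655]
orientation: [-3.135, 0.001, 1.532]
force: [0.8, -0.9, -0.0]
gripper_width: 0.748
```

Request:
arm_command --pt "-1 -0.7 0 0 0 0 -0.15" --pt "-1 -0.5 0 0 0 0 0" --pt "-1 0 0 0 0 0 0" --pt "-1 0 0 0 0 0 0" --pt "-1 0 0 0 0 0 0"

```text
t: 6.85
tool_pos: [0.5072, -0.1235, 0.0692]
orientation: [-3.142, 0.003, 1.541]
force: [0.8, 0.7, 0.7]
gripper_width: -0.002
```

```bash
python3 -c "
from h import *
tun(-.115,.005,-.0003);snap('side','side7');snap('top','top7');crop('side7',240,220,340,310,7,'f2');crop('top7',260,230,360,300,7,'f3')"
```

```text
t 6.85 pos [ 0.5072 -0.1235  0.0692] rpy [-3.142e+00  3.000e-03  1.541e+00] F [0.8 0.7 0.7] w -0.002
units shift [0.56 0.   2.14] turn [-0.    0.03 -0.05]
tool local -0.0005 -0.1316
```

View pics/f2.png

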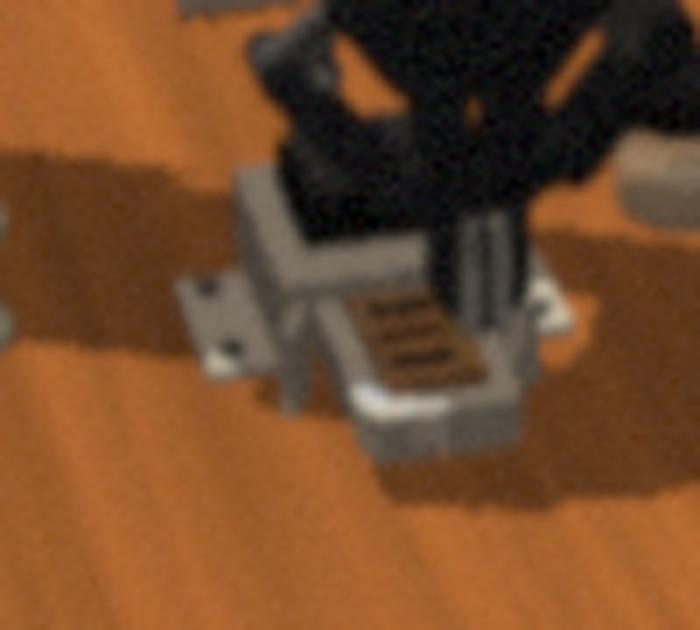

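View pics/f3.png

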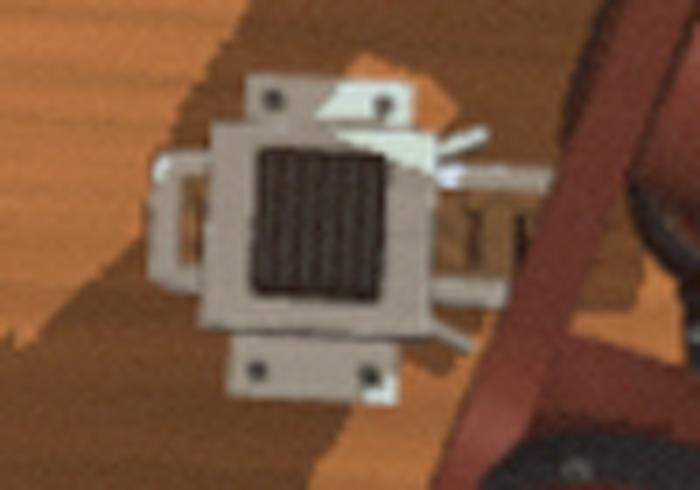

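The plate is in place and the shut fingers are above and behind its tail. I'll go down behind it.

Request:
arm_command --pt "-1 0 0 0.7 0 0 0" --pt "-1 0 0 0.7 0 0 0" --pt "-1 0 0 0.6 0 0 0" --pt "-1 0 0 0.2 0 0 0"

```text
t: 7.35
tool_pos: [0.5085, -0.1214, 0.002]
orientation: [3.14, 0.003, 1.545]
force: [0.6, -0.5, -0.1]
gripper_width: 0.006
```

```bash
python3 -c "
from h import *
tun(-.054,.005,-.0003)"
```

```text
t 7.35 pos [ 0.5085 -0.1214  0.002 ] rpy [3.140e+00 3.000e-03 1.545e+00] F [ 0.6 -0.5 -0.1] w 0.006
units shift [ 2.51 -0.04 -0.11] turn [ 0.02  0.04 -0.01]
tool local 0.0007 -0.1294
```

Request:
arm_command --pt "-1 0.35 -0.02 -0.06 0 0 0" --pt "-1 0.35 -0.01 -0.03 0 0 0" --pt "-1 0.35 0 0 0 0 0" --pt "-1 0.35 0 0 0 0 0" --pt "-1 0 0 0 0 0 0"

```text
t: 7.85
tool_pos: [0.509, -0.0748, 0.0059]
orientation: [3.139, 0.004, 1.547]
force: [0.1, -0.1, -0.3]
gripper_width: 0.001
```

```bash
python3 -c "
from h import *
tun(-.054,.005,-.0003)"
```

```text
t 7.85 pos [ 0.509  -0.0748  0.0059] rpy [3.139 0.004 1.547] F [ 0.1 -0.1 -0.3] w 0.001
units shift [ 0.96 -0.01  0.03] turn [0.03 0.04 0.01]
tool local 0.0001 -0.0828
```

Request:
arm_command --pt "-1 0.3 0 0 0 0 0" --pt "-1 0.3 0 0 0 0 0" --pt "-1 0.3 0 0 0 0 0" --pt "-1 0 0 0 0 0 0"

```text
t: 8.25
tool_pos: [0.5102, -0.0457, 0.0067]
orientation: [3.137, 0.005, 1.548]
force: [-0.4, -0.5, -0.5]
gripper_width: 0.002
```

```bash
python3 -c "
from h import *
tun(-.053,.005,-.0003);snap('side','side8');snap('top','top8');crop('side8',240,210,340,300,7,'f2');crop('top8',240,230,340,300,7,'f3')"
```

```text
t 8.25 pos [ 0.5102 -0.0457  0.0067] rpy [3.137 0.005 1.548] F [-0.4 -0.5 -0.5] w 0.002
units shift [ 0.02 -0.03  0.06] turn [0.05 0.06 0.02]
tool local 0.0006 -0.0537
```

View pics/f2.png

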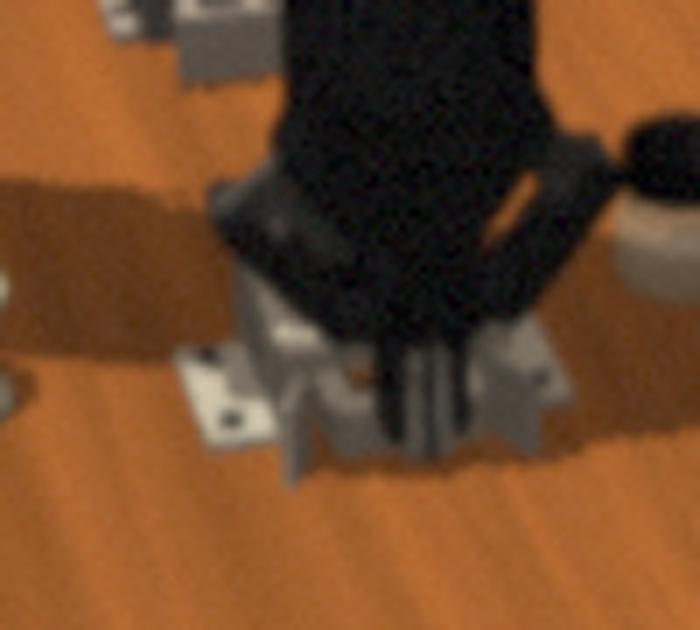

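View pics/f3.png

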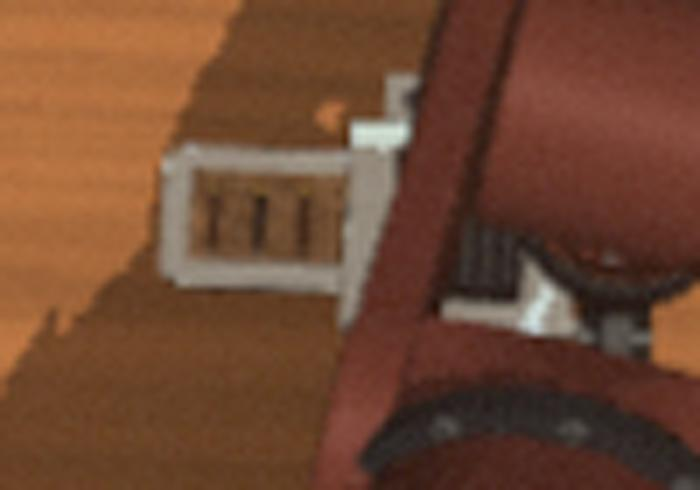

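The plate is straight with the nose about 60 mm out. I'll back off, rise, and cross over to the outlet.

Request:
arm_command --pt "-1 -0.6 0 0 0 0 0" --pt "-1 -0.6 0 -0.3 0 0 0" --pt "-1 0 0 -1 0 0 0" --pt "-1 0 0 -1 0 0 0" --pt "-1 0 0 -1 0 0 0"

```text
t: 8.85
tool_pos: [0.5049, -0.0822, 0.1036]
orientation: [-3.134, 0.0, 1.545]
force: [-0.6, 0.2, -0.4]
gripper_width: 0.001
```

Request:
arm_command --pt "0 0.5 0 -0.6 0 0 0" --pt "1 1 0 0 0 0 0" --pt "1 1 0 0 0 0 0" --pt "1 1 0 0 0 0 0" --pt "1 1 0 0 0 0 0"

```text
t: 9.35
tool_pos: [0.5161, 0.0511, 0.1309]
orientation: [3.131, 0.002, 1.534]
force: [0.3, 0.5, -0.4]
gripper_width: 0.846
```

```bash
python3 -c "
from h import *
T=load('top8')
a=(np.array([(163,150),(161,280)])+.5)/7-.5+[240,230]
w=p2w(T,a,.016)[:,:2]-[.5063,.0111]
c,s=np.cos(-.0234),np.sin(-.0234)
print(np.c_[c*w[:,0]+s*w[:,1],-s*w[:,0]+c*w[:,1]].round(4))
tun(.082,.1)"
```

```text
[[ 0.0257  0.1076]
 [-0.0208  0.1055]]
t 9.35 pos [0.5161 0.0511 0.1309] rpy [3.131e+00 2.000e-03 1.534e+00] F [ 0.3  0.5 -0.4] w 0.846
units shift [ 1.29 -0.16  1.02] turn [ 0.12  0.02 -0.14]
tool local 0.0041 0.0433
```

Request:
arm_command --pt "1 0.65 -0.08 0.2 0.1 0 -0.14" --pt "1 0.65 -0.06 0.2 0 0 0" --pt "1 0.1 0 0.3 0 0 0" --pt "1 0 0 0.3 0 0 0"

```text
t: 9.75
tool_pos: [0.5155, 0.0979, 0.1022]
orientation: [3.134, -0.0, 1.55]
force: [-0.4, -0.1, -0.6]
gripper_width: 1.002
```

```bash
python3 -c "
from h import *
tun(.084,.005,.001)"
```

```text
t 9.75 pos [0.5155 0.0979 0.1022] rpy [ 3.134 -0.     1.55 ] F [-0.4 -0.1 -0.6] w 1.002
units shift [-0.2  -0.07  3.24] turn [ 0.09 -0.    0.05]
tool local 0.0023 0.09
```

Request:
arm_command --pt "1 -0.2 -0.05 0.7 0.08 0 0.04" --pt "1 0 0 0.8 0 0 0" --pt "1 0 0 0.8 0 0 0" --pt "1 0 0 0.5 0 0 0" --pt "1 0 0 0 0 0 0"

```text
t: 10.25
tool_pos: [0.5136, 0.0866, 0.0124]
orientation: [-3.14, 0.001, 1.541]
force: [-0.6, 0.3, -0.0]
gripper_width: 0.997
```

```bash
python3 -c "
from h import *
tun(.084,.005,.001);snap('side','side9');crop('side9',240,190,340,280,7,'f2')"
```

```text
t 10.25 pos [0.5136 0.0866 0.0124] rpy [-3.140e+00  1.000e-03  1.541e+00] F [-0.6  0.3 -0. ] w 0.997
units shift [0.18 0.01 0.25] turn [-0.01  0.02 -0.05]
tool local 0.0006 0.0787
```

View pics/f2.png

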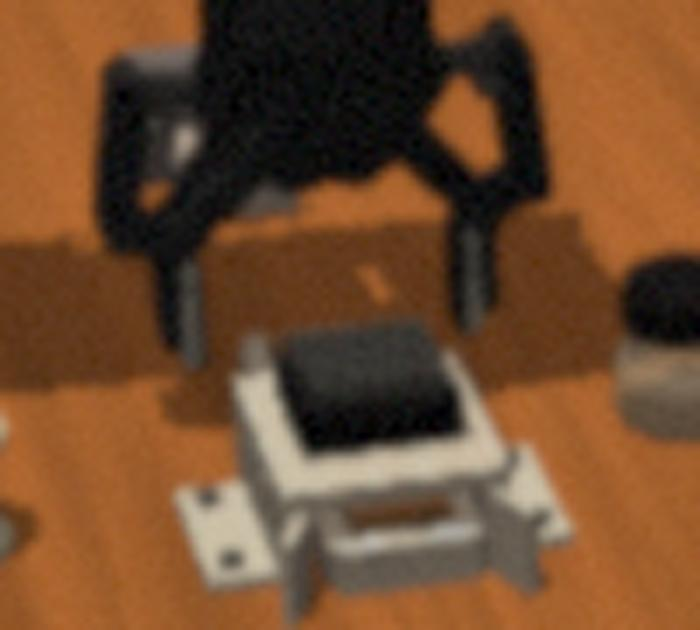

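The plate's tail is at the mouth and the jaws straddle the nose beyond the outlet. I'll lower and grip.

Request:
arm_command --pt "1 0.15 0 0.22 0 0 0" --pt "0.3 0 0 0 0 0 0" --pt "0 0 0 0 0 0 0" --pt "-0.5 0 0 0 0 0 0" --pt "-0.5 0 0 0 0 0 0"

```text
t: 10.8
tool_pos: [0.5144, 0.0908, 0.0091]
orientation: [-3.14, 0.001, 1.539]
force: [0.4, -1.1, -3.1]
gripper_width: 0.555
```

Request:
arm_command --pt "-0.5 0 0 0 0 0 0" --pt "-0.5 0 0 0 0 0 0" --grip_force 70

```text
t: 11.0
tool_pos: [0.5144, 0.0908, 0.0093]
orientation: [-3.141, 0.001, 1.54]
force: [-0.8, 0.3, -1.7]
gripper_width: 0.553
```

```bash
python3 -c "
from h import *
tun(.19,.006,.0005);snap('top','top10');crop('top10',180,220,340,300,5,'f3')"
```

```text
t 11.0 pos [0.5144 0.0908 0.0093] rpy [-3.141e+00  1.000e-03  1.540e+00] F [-0.8  0.3 -1.7] w 0.553
units shift [ 3.57 -0.05  0.11] turn [-0.01  0.01 -0.07]
tool local 0.0013 0.0829
```

View pics/f3.png

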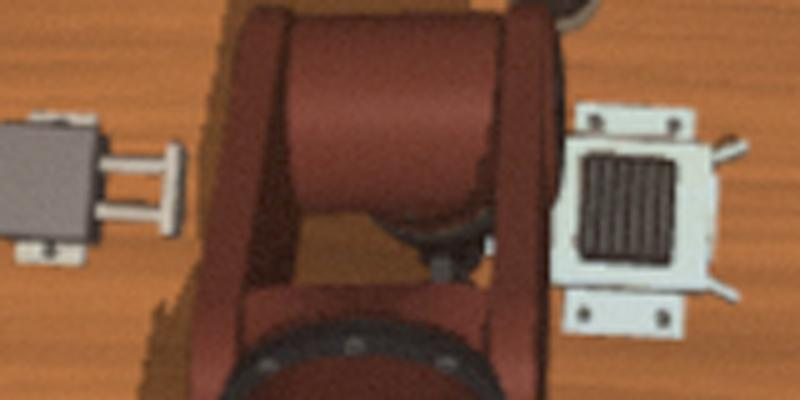

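Gripped, but the tool stands at 9 mm. I'll regrip about 4 mm lower for a fuller hold on the 16 mm sides.

Request:
arm_command --pt "0.6 0 0 0 0 0 0" --pt "0.6 0.03 -0.02 0.2 0 0 -0.05" --pt "-0.5 0 0 0 0 0 0" --pt "-0.5 0 0 0 0 0 0" --pt "-0.5 0 0 0 0 0 0"

```text
t: 11.55
tool_pos: [0.5147, 0.0921, 0.0048]
orientation: [-3.141, 0.001, 1.543]
force: [0.5, 0.4, -2.2]
gripper_width: 0.559
```

```bash
python3 -c "
from h import *
tun(.19,.005,.0005)"
```

```text
t 11.55 pos [0.5147 0.0921 0.0048] rpy [-3.141e+00  1.000e-03  1.543e+00] F [ 0.5  0.4 -2.2] w 0.559
units shift [ 3.53 -0.05 -0.01] turn [-0.01  0.01 -0.03]
tool local 0.0016 0.0842
```

Request:
arm_command --pt "-0.5 0.35 0 0 0 0 0" --pt "-0.5 0.4 -0.01 0 0 0 0" --pt "-0.5 0.4 -0.01 0 0 0 0" --pt "-0.5 0.4 -0.01 0 0 0 0" --pt "-0.5 0 0 0 0 0 0"

```text
t: 12.05
tool_pos: [0.516, 0.1422, 0.0047]
orientation: [3.141, 0.002, 1.544]
force: [0.1, 0.5, -0.0]
gripper_width: 0.561
```

```bash
python3 -c "
from h import *
tun(.19,.005,.0005)"
```

```text
t 12.05 pos [0.516  0.1422 0.0047] rpy [3.141e+00 2.000e-03 1.544e+00] F [ 0.1  0.5 -0. ] w 0.561
units shift [ 1.86 -0.04 -0.01] turn [ 0.01  0.02 -0.02]
tool local 0.0016 0.1343
```

Request:
arm_command --pt "-0.5 0.35 -0.01 0 0 0 0" --pt "-0.5 0.4 -0.01 0 0 0 0" --pt "-0.5 0.4 -0.01 0 0 0 0" --pt "-0.5 0.3 0 0 0 0 0" --pt "-0.5 0 0 0 0 0 0"

```text
t: 12.55
tool_pos: [0.5163, 0.1901, 0.0048]
orientation: [3.14, 0.002, 1.546]
force: [0.1, -1.4, -0.6]
gripper_width: 0.562
```

```bash
python3 -c "
from h import *
tun(.205,.005,.0005);snap('side','side11');crop('side11',220,180,320,270,7,'f2');snap('top','top11');crop('top11',180,220,340,300,5,'f3')"
```

```text
t 12.55 pos [0.5163 0.1901 0.0048] rpy [3.140e+00 2.000e-03 1.546e+00] F [ 0.1 -1.4 -0.6] w 0.562
units shift [ 0.76 -0.01 -0.01] turn [0.02 0.03 0.  ]
tool local 0.0007 0.1821
```

View pics/f2.png

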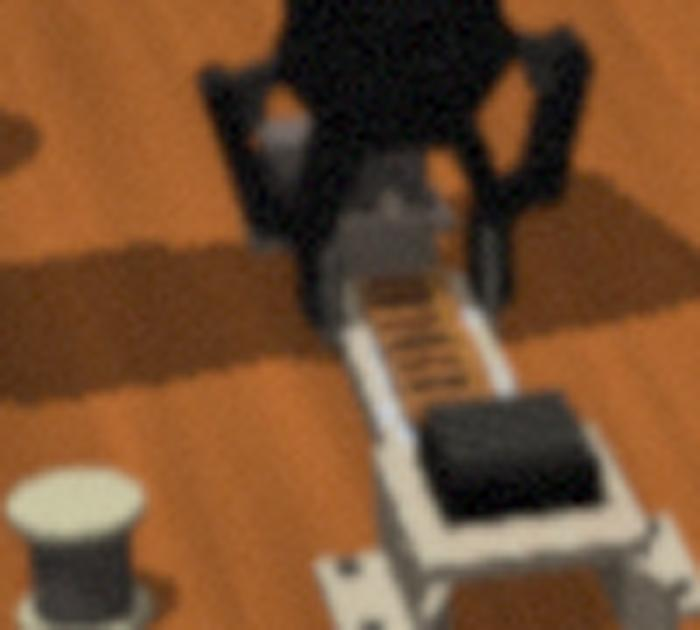

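View pics/f3.png

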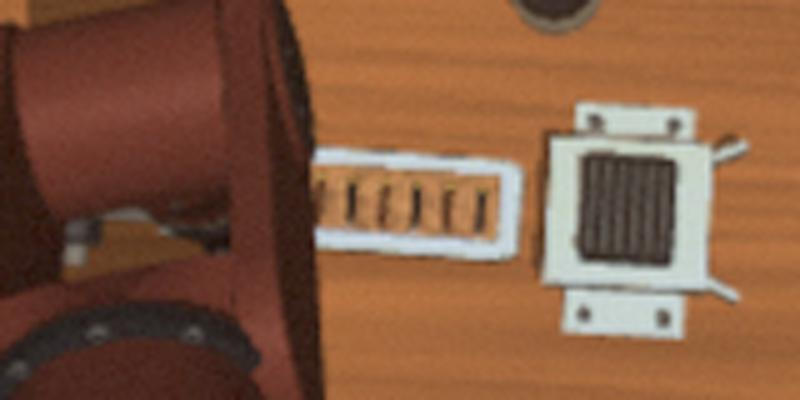

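```bash
python3 -c "
from h import *
T=load('top11')
a=(np.array([(523,162),(517,257),(320,148),(320,244)])+.5)/5-.5+[180,220]
w=p2w(T,a,.016)[:,:2]-[.5063,.0111]
c,s=np.cos(-.0234),np.sin(-.0234)
print(np.c_[c*w[:,0]+s*w[:,1],-s*w[:,0]+c*w[:,1]].round(4))"
```

```text
[[ 0.0256  0.0542]
 [-0.0221  0.0547]
 [ 0.028   0.1559]
 [-0.0201  0.1528]]
```

The tail is at local y 0.0545, so the nose is at 0.2045. The paddle face, measured at 0.222, should be about 17.5 mm ahead. I'll approach in small steps and watch the force.

Request:
arm_command --pt "-0.5 0.2 0 0 0 0 0" --pt "-0.5 0.2 0 0 0 0 0" --pt "-0.5 0.05 0 0 0 0 0"

```text
t: 12.95
tool_pos: [0.5165, 0.202, 0.0047]
orientation: [3.141, 0.005, 1.545]
force: [-0.5, -3.2, 1.2]
gripper_width: 0.559
```

Request:
arm_command --pt "-0.5 0.1 0 0 0 0 0"

```text
t: 13.05
tool_pos: [0.5166, 0.2046, 0.0047]
orientation: [3.141, 0.005, 1.545]
force: [0.4, -2.8, 1.2]
gripper_width: 0.56
```

Request:
arm_command --pt "-0.5 0.1 0 0 0 0 0"

```text
t: 13.15
tool_pos: [0.5167, 0.2076, 0.0048]
orientation: [3.141, 0.006, 1.545]
force: [0.3, -1.9, 1.2]
gripper_width: 0.558
```

```bash
python3 -c "
from h import *
tun(.2096,.005,.0005)"
```

```text
t 13.15 pos [0.5167 0.2076 0.0048] rpy [3.141 0.006 1.545] F [ 0.3 -1.9  1.2] w 0.558
units shift [ 0.33 -0.01 -0.01] turn [ 0.    0.06 -0.01]
tool local 0.0007 0.1996
```

Request:
arm_command --pt "-0.5 0.08 0 0 0 0 0"

```text
t: 13.25
tool_pos: [0.5168, 0.2089, 0.0047]
orientation: [-3.141, 0.008, 1.546]
force: [-0.8, -10.5, 3.1]
gripper_width: 0.562
```

Request:
arm_command --pt "-0.5 0.08 0 0 0 0 0"

```text
t: 13.35
tool_pos: [0.5168, 0.209, 0.0047]
orientation: [-3.141, 0.014, 1.548]
force: [-0.0, -13.8, 4.5]
gripper_width: 0.557
```

```bash
python3 -c "
from h import *
tun(.2096,.005,.0005);snap('side','side12');crop('side12',240,180,310,240,10,'f2');snap('top','top12');crop('top12',160,220,320,300,5,'f3')"
```

```text
t 13.35 pos [0.5168 0.209  0.0047] rpy [-3.141  0.014  1.548] F [ -0.  -13.8   4.5] w 0.557
units shift [ 0.28 -0.01 -0.01] turn [-0.01  0.16  0.03]
tool local 0.0008 0.2011
```

View pics/f2.png

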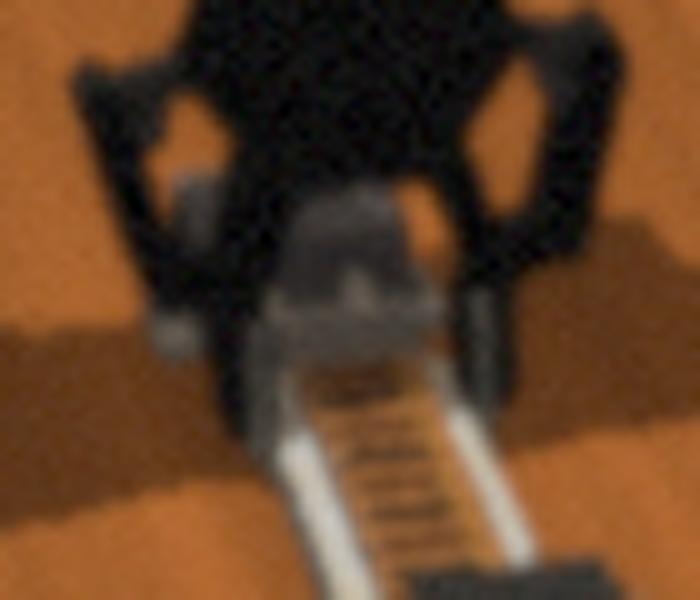

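View pics/f3.png

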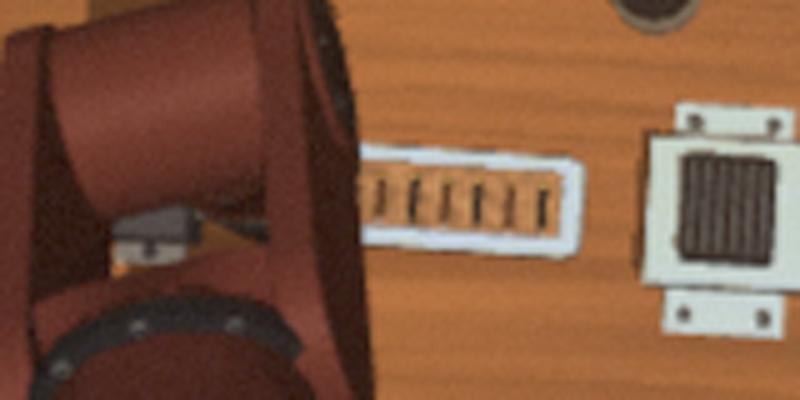

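Contact came at tool y ≈ 0.2085, against a predicted 0.2075, with the force rising to 14 N. The short rows stall against the friction, so I'll use somewhat larger ones.

Request:
arm_command --pt "-0.5 0.15 0 0 0 0 0"

```text
t: 13.55
tool_pos: [0.517, 0.21, 0.0047]
orientation: [-3.14, 0.02, 1.551]
force: [-0.4, -13.9, 4.7]
gripper_width: 0.562
```

Request:
arm_command --pt "-0.5 0.2 0 0 0 -0.1 0"

```text
t: 13.65
tool_pos: [0.5171, 0.2119, 0.0049]
orientation: [-3.139, 0.037, 1.553]
force: [-0.9, -14.9, 7.4]
gripper_width: 0.558
```

Request:
arm_command --pt "-0.5 0.15 0 0 0 0.4 0"

```text
t: 13.75
tool_pos: [0.5172, 0.214, 0.0048]
orientation: [-3.138, 0.008, 1.556]
force: [-0.2, -12.3, 4.1]
gripper_width: 0.558
```

```bash
python3 -c "
from h import *
tun(.2106,.005,.0005)"
```

```text
t 13.75 pos [0.5172 0.214  0.0048] rpy [-3.138  0.008  1.556] F [ -0.2 -12.3   4.1] w 0.558
units shift [ 0.15 -0.02 -0.01] turn [-0.04  0.09  0.12]
tool local 0.001 0.2061
```

Request:
arm_command --pt "-0.5 0.17 -0.01 0 0 0.2 0.1"

```text
t: 13.85
tool_pos: [0.5171, 0.215, 0.0048]
orientation: [-3.137, -0.003, 1.551]
force: [-0.3, -18.2, 5.9]
gripper_width: 0.561
```

Request:
arm_command --pt "-0.5 0.17 -0.01 0 0 0.2 0.05"

```text
t: 13.95
tool_pos: [0.5171, 0.2158, 0.0048]
orientation: [-3.137, -0.012, 1.55]
force: [-0.7, -17.7, 4.3]
gripper_width: 0.556
```

```bash
python3 -c "
from h import *
tun(.2106,.005,.0005);snap('side','side13');crop('side13',240,180,310,240,10,'f2');snap('top','top13');crop('top13',160,220,320,300,5,'f3')"
```

```text
t 13.95 pos [0.5171 0.2158 0.0048] rpy [-3.137 -0.012  1.55 ] F [ -0.7 -17.7   4.3] w 0.556
units shift [ 0.09 -0.01 -0.01] turn [-0.05 -0.13  0.04]
tool local 0.0009 0.2078
```

View pics/f2.png

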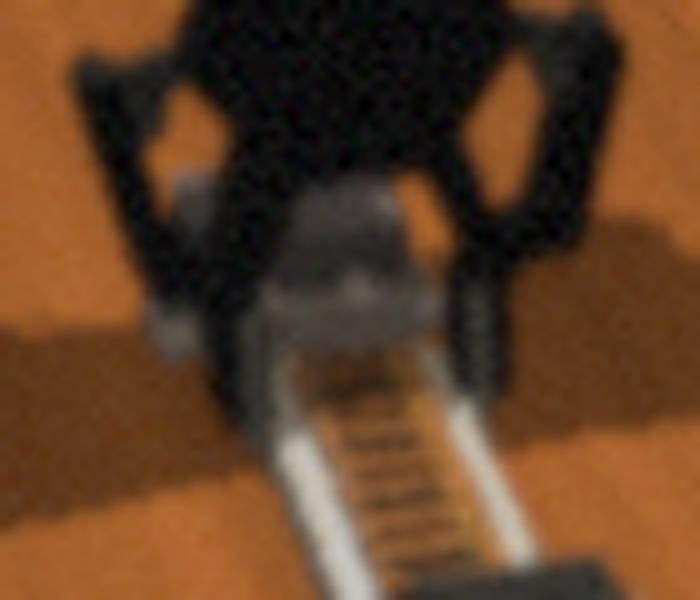

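View pics/f3.png

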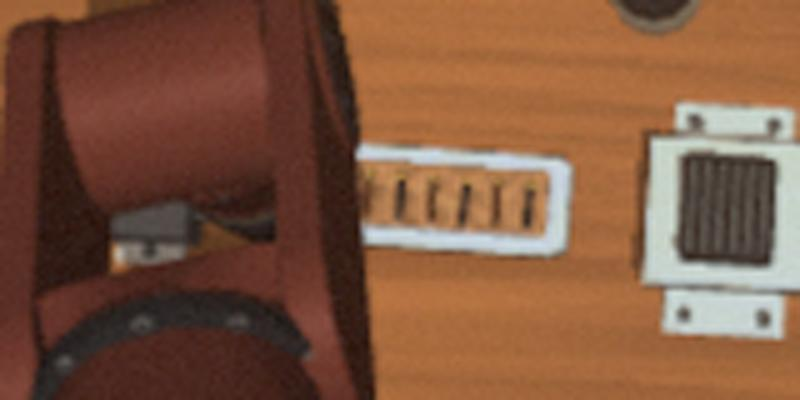

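The tail moved by about 12 crop pixels (6 mm) since contact. One or two more rows.

Request:
arm_command --pt "-0.5 0.2 0 0 0 0 0.03"

```text
t: 14.15
tool_pos: [0.5171, 0.2166, 0.0047]
orientation: [-3.136, -0.002, 1.549]
force: [-0.0, -18.9, 6.5]
gripper_width: 0.561
```

```bash
python3 -c "
from h import *
tun(.2106,.005,.0005)"
```

```text
t 14.15 pos [0.5171 0.2166 0.0047] rpy [-3.136e+00 -2.000e-03  1.549e+00] F [ -0.  -18.9   6.5] w 0.561
units shift [ 0.06 -0.01 -0.01] turn [-0.07 -0.03  0.04]
tool local 0.0009 0.2087
```

Request:
arm_command --pt "-0.5 0.22 0 0 0 0 0" --pt "-0.5 0 0 0 0 0 0"

```text
t: 14.35
tool_pos: [0.5174, 0.2171, 0.0049]
orientation: [-3.134, 0.008, 1.551]
force: [-0.2, 3.0, -0.3]
gripper_width: 0.558
```

Request:
arm_command --pt "0.7 0 0 0 0 0 0" --pt "0.7 0 0 0 0 0 0" --pt "0.7 0 0 0 0 0 0" --pt "0.7 0 0 -0.5 0 0 0" --pt "0.7 0 0 -0.8 0 0 0"

```text
t: 14.85
tool_pos: [0.514, 0.2192, 0.0416]
orientation: [-3.127, 0.006, 1.55]
force: [0.9, -0.2, 0.4]
gripper_width: 0.85
```

Request:
arm_command --pt "0.7 0 0 -1 0 0 0" --pt "0.7 0 0 -1 0 0 0" --pt "0.7 -0.3 -1 -1 0 0 0" --pt "0.7 -0.3 -1 -1 0 0 0" --pt "0.7 -0.3 -1 -0.5 0 0 0"

```text
t: 15.35
tool_pos: [0.4279, 0.1975, 0.1899]
orientation: [-3.136, 0.001, 1.551]
force: [0.3, -0.1, 1.4]
gripper_width: 0.852
```

```bash
python3 -c "
from h import *
tun(.2106,.005,.0005);snap('side','side14');crop('side14',230,170,330,245,8,'f2');snap('top','top14');crop('top14',160,220,320,300,5,'f3')"
```

```text
t 15.35 pos [0.4279 0.1975 0.1899] rpy [-3.136e+00  1.000e-03  1.551e+00] F [ 0.3 -0.1  1.4] w 0.852
units shift [0.76 2.98 6.15] turn [-0.06  0.01  0.06]
tool local -0.0878 0.1873
```

View pics/f2.png

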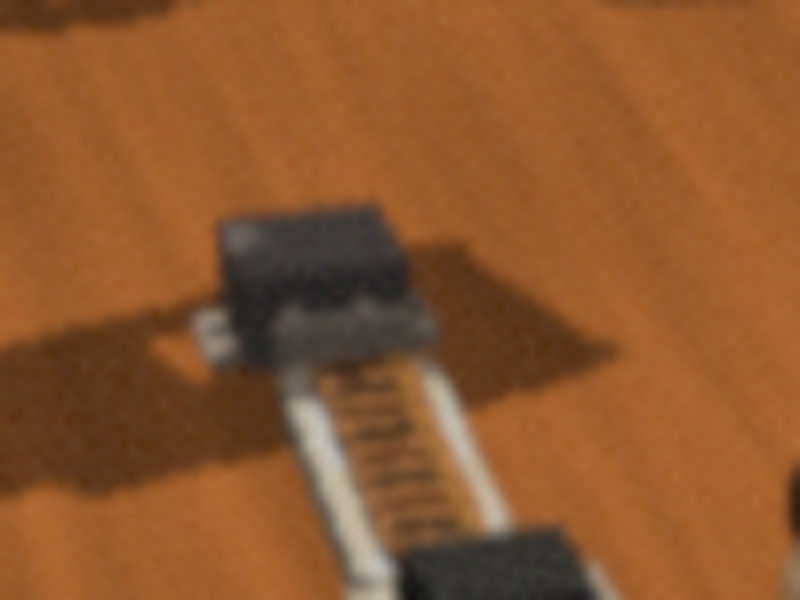

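View pics/f3.png

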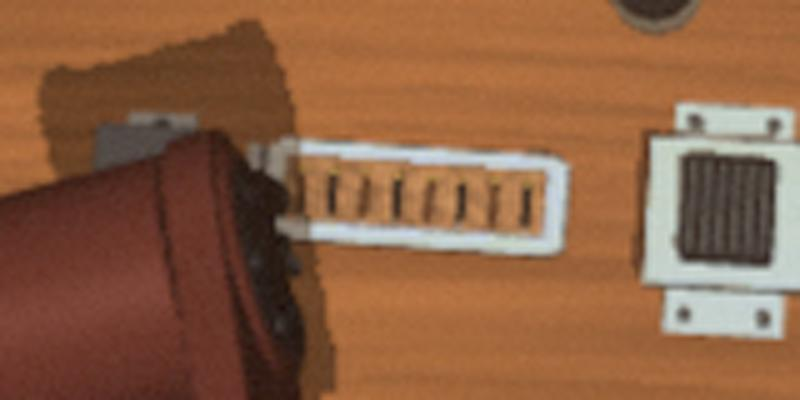

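The plate is flat, straight and clear of the tunnel. I'll swing the arm away so I can measure the paddle.

Request:
arm_command --pt "0.7 -1 -0.4 -0.5 0 0 0" --pt "0.7 -1 -0.4 0 0 0 0" --pt "0.7 -1 -0.2 0 0 0 0" --pt "0.7 -1 0 0 0 0 0" --pt "0.7 -1 0 0 0 0 0"

```text
t: 15.95
tool_pos: [0.3943, 0.0478, 0.2081]
orientation: [3.14, -0.002, 1.562]
force: [0.1, -0.1, 0.5]
gripper_width: 0.848
```

```bash
python3 -c "
from h import *
snap('top','top15');crop('top15',165,225,285,285,6,'f3');crop('top15',165,230,235,285,10,'f4')
T=load('top14')
a=(np.array([(569,160),(562,255)])+.5)/5-.5+[160,220]
w=p2w(T,a,.016)[:,:2]-[.5063,.0111]
c,s=np.cos(-.0234),np.sin(-.0234)
print(np.c_[c*w[:,0]+s*w[:,1],-s*w[:,0]+c*w[:,1]].round(4),env.get_obs()['tool_pos'])"
```

```text
[[ 0.0254  0.0813]
 [-0.0223  0.082 ]] [0.39441294 0.04409349 0.20811412]
```

View pics/f3.png

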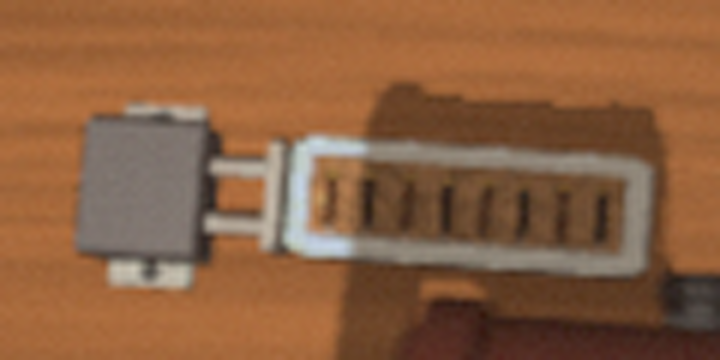

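View pics/f4.png

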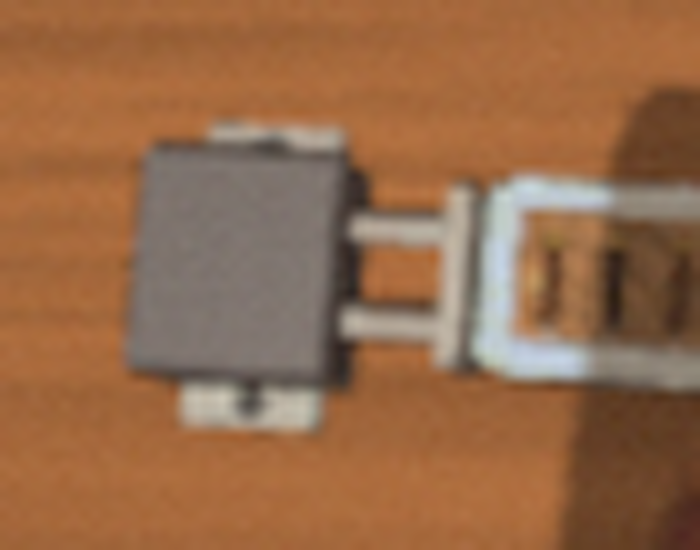

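View pics/top15.png

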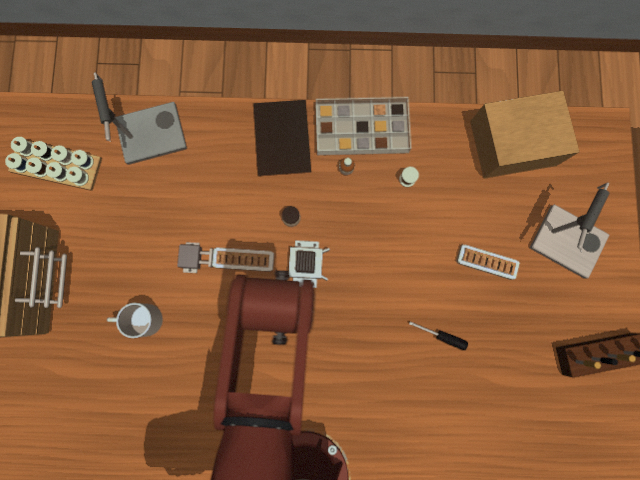

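The paddle's top edge moved from about (517→482) crop pixels, or 3.5 px ≈ 8 mm. The plate centre is at local y ≈ 0.157. I'll settle and hand in.

Request:
arm_command --pt "0.7 0 0 0 0 0 0" --pt "0.7 0 0 0 0 0 0"

```text
t: 16.2
tool_pos: [0.3952, 0.0432, 0.2086]
orientation: [3.139, 0.002, 1.556]
force: [0.5, 0.8, -0.1]
gripper_width: 0.849
```

```bash
python3 -c "
from h import *
print(env.close_job())"
```

```text
the job is handed in; nothing more can be done
None
```

The plate went through the tunnel and pushed the paddle in by about 8 mm. I handed the job in at about 16 s of the 64 s allowed. No verdict is reported, so everything below is from my own measurements.

**What I did:** I gripped the nearer plate by its tail and slid it into the mouth. I pushed the tail up to the inlet with the shut fingers, then took the nose beyond the outlet and drew the plate straight on into the paddle. Then I released it, lifted clear and moved the arm away.

**Last checks:**
- **Plate:** its centre is at about y = 0.157 m in the tunnel frame, 1–2 mm off the centre line and in line to about 0.02 rad. It looks flat, with its tail about 40 mm beyond the outlet.
- **Paddle:** 8 mm from the top picture. The tool travelled about 8.5 mm after contact, which agrees.
- **Bystanders:** the jar, spool_b, cement, driver and mug stand where they were in the last top picture. Spool_a was hidden under the raised arm then. Nothing was felt on the way.

**What disagreed or went wrong:**
- The top camera read about 5 mm off in x and 3 mm in y against the tool. I corrected the tunnel position for this.
- The plate had turned about 0.03 rad in the jaws before the mouth. I corrected it by eye.
- I gave one wrong-sign tilt while pushing the paddle. The tool tilted to 0.037 rad, and I undid it on the next row.

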